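# Find the housing with the core and seat it in the weld nest

## Task

Only one of the three green housings has its steel core inside, which makes it about twice as heavy: find it by lifting. Put it nose first in the nest's channel and push it along, nose under the bridge, until it presses the stop pin fully in and you feel it come solid, without shoving the stop behind the pin out of its setting. The two light housings stay upright on the bench, and the other things about are left where they are.

Things in the scene. Friction and masses are not known exactly. Their poses are not given: they have to be found in the camera images.
- housing_a: One of three green housings that look alike (starts to the robot's right, near): closed body 70 long (x), 44 wide (y), 47 high, and ahead of it (+x) a low nose 40 long, 44 wide, 26 high. Origin: centre of the body's underside; body x -35..+35, nose x +35..+75; z up. About 0.42 kg with a steel core sealed inside, 0.2 kg without; which has it cannot be seen and differs every time.
- housing_b: One of three green housings that look alike (starts to the right, far): closed body 70 long (x), 44 wide (y), 47 high, and ahead of it (+x) a low nose 40 long, 44 wide, 26 high. Origin: centre of the body's underside; body x -35..+35, nose x +35..+75; z up. About 0.42 kg with a steel core sealed inside, 0.2 kg without; which has it cannot be seen and differs every time.
- housing_c: One of three green housings that look alike (starts in the middle): closed body 70 long (x), 44 wide (y), 47 high, and ahead of it (+x) a low nose 40 long, 44 wide, 26 high. Origin: centre of the body's underside; body x -35..+35, nose x +35..+75; z up. About 0.42 kg with a steel core sealed inside, 0.2 kg without; which has it cannot be seen and differs every time.
- nest: Aluminium nest fixed to the bench: base plate 270 (x) x 110 (y) x 12 thick. Origin: centre of its underside; x runs along the channel from the open end (x = -135) to the bridge. The channel floor, 12 above the bench, lies between two steel guide rails 10 wide that stand 12 above the floor, inner faces at y = +-23.75. Hidden under the bridge is the stop.
- bridge (a point): Middle of the lower front edge of the flat bridge over the channel (nest x = +35, 42 above the bench), axes as the nest. The bridge reaches 80 on in x, 30 clear above the channel floor (nose passes, body does not), top 54 above the bench; a red-handled clamp on it reaches 110 at x +30 to +80. The stop block's face lies 15 to 35 behind this edge, varying.
- stop_pin (a joint): Pin of 12 diameter standing 5 mm out of the stop block's face towards the open end, 13 above the channel floor. 0 = fully out, 0.005 m = pressed fully in so that the nose bears on the block. Moves with about 1.2 N and stays where left.
- stop_slide (a joint): Displacement of the stop block (34 wide, 20 high) along the channel; 0 = its setting, grows as it is shoved on towards +x. Held by friction, it gives way at about 20 N.
- jar: Bystander: small amber jar with black lid, diameter 44, 65 high, loose. Origin: centre of its underside.
- bottle: Bystander: clear plastic bottle, diameter 64, 200 high, loose. Origin: centre of its underside.
- gauge_stand: Obstacle fixed to the bench between the housings and the nest: round foot of diameter 60, 12 high, and an upright rod of diameter 16, up to 300 above the bench, with a black knob of diameter 30 round it at 240 to 265. Origin: centre of the foot's underside.
- screwdriver: Bystander: screwdriver lying along its x on the bench, handle to -x, about 200 long and 30 thick, loose. Origin near its middle.
- caps_box: Bystander: blue open box of black caps, 90 (x) x 120 (y) x 50 high, loose. Origin: centre of its underside.
Things that resemble listed ones, but are neither listed nor needed, are in the scene too. What is shaped like the housing_a but orange or purple is not meant. Leave any blue or red look-alike of the housing_b alone.

How it is judged:
By the outcome, as a careful person would: the job done as asked, in the order asked, and still so for the second after the job is handed in, with the robot touching nothing.
It also fails if it takes over 72 s, if anything falls off the work surface, if the arm or the gripper's body presses on something with over 40 N, if the wrist force passes 120 N, or if a joint passes its speed limit or range.

## Robot

A 6-joint arm with a two-finger parallel gripper is mounted at the origin on the work surface. World frame = base frame: x ahead of the robot, y to its left, z up, the work surface at z = 0. Lengths are in mm, angles in rad, forces in N, time in s.
With the tool pointing down it reaches from about 275 to 825 mm from the base axis. Payload 5.2 kg.
Tool frame: the origin (TCP) lies midway between the tips of the shut fingers; the grasp point (between the pads) lies 19 mm behind it; z points along the fingers, y is the direction in which the jaws open and shut (so a half turn about z gives the same grasp; the last joint's range is limited). The gripper opens to 93 mm and grips with 3 to 60 N. Pads are 15 mm wide; open, the fingers measure 128 mm over their backs; the gripper's body (75 mm by 188 mm) begins 65 mm behind the grasp point.
Start: joints at [-1.488, 0.259, 1.535, -0, 1.348, -0.203], TCP at [155.08, -527.689, 218.653] pointing down, gripper open.
Joint ranges: [-3.14, 3.14], [-0.91, 2.08], [0.19, 2.58], [-1.22, 4.36], [0.22, 2.71], [-3.12, 3.12]. Speed limits (rad/s): [2.57, 2.57, 3.14, 3.14, 3.14, 3.14].

## Interface

Orientations are given as [roll, pitch, yaw] about the fixed x, y, z axes, in that order (R = Rz(yaw) Ry(pitch) Rx(roll)).
In Python, from plant import manip gives the robot as it stands.
- The arm moves only by the tool play_rows, never from a script. Its argument "commands" is a list of rows, each a list of 5 numbers: the shift along the tool's x, y, z in m, then the turn about the tool's z in rad, then the gripper's target within -1 to 1 (fully open at 1, half-way at 0, shut at -1). A call has 1 to 12 rows; each row shifts and turns the commanded pose from where the row before left it, along the tool's axes as they then stand; what a row does not reach is not made up. A row lasts 1/12 s, in which the tool goes at most 41.7 mm and 7.16 degrees, less where a joint would pass 70% of its speed; a pose out of reach is approached as far as the arm can. A call is refused whole if a number of a shift passes 0.0417 or a number of a turn 0.125, either way. A call with a gripper value outside its range is refused whole. The fingers move at their own pace and stop on an object; "grip_force" is the grip in N (left out, the last holds). Time passes only in rows, so rows that do not move let the fingers close. It gives the time, the measured TCP pose, the force and the opening at its end, in the units of the state.
- manip.sense(): the state, without advancing time (a new reading comes with each control period).
- manip.camera(name): name is "side" or "top"; returns a dict with "pixels" (480x640x3 uint8, blue, green, red), "mtx" (3x3 intrinsics, pixels), "cam_to_world" (4x4, takes a point from camera to world coordinates). Camera axes: x right, y up, looking along -z (the intrinsics and any distortion apply to the point x, -y, -z); pixel columns grow to the right and rows downward; lengths in mm; the calibration is good to about 2 mm. A picture is of the moment at which its call begins. There is no depth.
- manip.hand_in(): hands the job in, once; it reports no verdict.
Trained networks look in a picture, given as the dict that the camera call returned (one of the last four; its "shot" number tells which), for a name from the list of things; names that differ only in an ending like _2 or _b are one class to them, and where a whole thing is asked for, a point or a joint stands for the part that bears it (a point fixed in the world has none). Each returns a list of dicts, best first, with "score" (0 to 1); they miss things now and then, are a little off and sometimes report something else, mostly with a low value. They report only what shows in the picture. A call takes as long as a camera call. They do not tell look-alikes from the thing itself.
- manip.recognise(picture, query): "extent" ([left, top, right, bottom] in pixels, round what is visible of it).
- manip.masks_of(picture, query): "mask" (480x640 bool, what is visible of it) and "extent" ([left, top, right, bottom] in pixels, round what is visible of it).
The state is a dict: "time_s": time; "joints": joint angles; "joint_vel": joint speeds; "joint_torque": joint torques, N m; "eef_pos": TCP position; "ee_rot": TCP orientation; "force": force on the tool from outside, world axes, zero at the start; "moment": the same for the moment, N m; "width": finger opening in mm.
Only numpy, scipy, OpenCV 4.12 (cv2) and the standard library are available. Lean on these libraries where they do the work, as an engineer would, in place of code of your own. Each camera call takes 0.05 s, during which the arm holds its last target. There are 200 camera calls.

## Working session

There is one attempt and no reset: what is moved stays moved. The work goes in short steps, Python scripts to look and compute and a tool call to move; the robot and the scene stay as the last step left them, time stands still between calls to the robot, and variables do not carry over. Pictures are saved under pics/ and viewed, about 8 in all and at most 12, crops included, and the job is handed in when it is done.

Besides the shell and the picture viewer there is one more tool, called as a command line: name --pt "numbers of a row" for each row, then --argument value for the rest. play_rows: Moves the arm, as the interface text tells. Its arguments: {"type":"object","properties":{"commands":{"type":"array"},"grip_force":{"type":"number"}},"required":["commands"]}

```bash
mkdir -p pics
cat > h.py <<'E'
import numpy as np,cv2
from plant import manip
def proj(c,P):
    T=np.linalg.inv(c["cam_to_world"]);P=np.atleast_2d(P).astype(float)
    q=P@T[:3,:3].T+T[:3,3]; q=q*[1,-1,-1]; uv=q@np.array(c["mtx"]).T
    return uv[:,:2]/uv[:,2:]
def ray(c,u,v,z):
    M=np.array(c["cam_to_world"]);d=np.linalg.inv(c["mtx"])@[u,v,1];d=M[:3,:3]@(d*[1,-1,-1]);o=M[:3,3]
    return o+d*(z-o[2])/d[2]
E
python3 - <<'E'
from h import *
for n in("top","side"):
    c=manip.camera(n); cv2.imwrite(f"pics/{n}0.png",c["pixels"]); print(n,{k:v for k,v in c.items() if k!="pixels"})
    for q in("housing_a","nest","gauge_stand","jar","bottle","screwdriver","caps_box"):
        print(q,[(np.round(r["extent"]).tolist(),round(r["score"],2)) for r in manip.recognise(c,q)])
print(manip.sense())
E
```

```text
top {'mtx': array([[447.35848094,   0.        , 316.82665861],
       [  0.        , 447.35848094, 236.67253519],
       [  0.        ,   0.        ,   1.        ]]), 'cam_to_world': array([[-4.65792870e-03,  9.89150249e-01, -1.46833538e-01,
         3.36519975e+02],
       [-9.99529937e-01, -1.55886673e-04,  3.06574634e-02,
         1.99218256e+01],
       [ 3.03019482e-02,  1.46907318e-01,  9.88686013e-01,
         1.18240917e+03],
       [ 0.00000000e+00,  0.00000000e+00,  0.00000000e+00,
         1.00000000e+00]]), 'shot': 1}
housing_a [([383.0, 311.0, 429.0, 335.0], 0.91), ([453.0, 283.0, 501.0, 304.0], 0.88), ([393.0, 173.0, 422.0, 217.0], 0.84), ([427.0, 140.0, 473.0, 159.0], 0.79), ([424.0, 246.0, 448.0, 294.0], 0.65), ([342.0, 158.0, 377.0, 200.0], 0.59), ([342.0, 229.0, 368.0, 273.0], 0.55), ([383.0, 220.0, 403.0, 242.0], 0.48)]
nest [([204.0, 168.0, 251.0, 272.0], 0.73), ([423.0, 250.0, 446.0, 293.0], 0.55)]
gauge_stand [([300.0, 158.0, 320.0, 209.0], 0.63)]
jar [([382.0, 221.0, 403.0, 238.0], 0.85), ([200.0, 168.0, 252.0, 272.0], 0.51), ([341.0, 230.0, 370.0, 272.0], 0.3)
[... 1198 characters left out ...]
_box [([138.0, 360.0, 198.0, 424.0], 0.62)]
{'time_s': 0.8, 'joints': array([-1.48780375e+00,  2.58589222e-01,  1.53500271e+00, -1.37453563e-05,
        1.34799163e+00, -2.02804126e-01]), 'joint_vel': array([ 0.00195926, -0.00034977, -0.00061907, -0.00024508,  0.00140869,
        0.00140983]), 'joint_torque': array([-1.43510392e-04, -4.37138450e+01, -2.84302962e+01,  7.22370087e-02,
        3.10381874e-02,  6.19999497e-06]), 'eef_pos': array([ 155.07302681, -527.6912427 ,  218.657455  ]), 'ee_rot': array([3.14158645e+00, 1.49619269e-05, 2.85799737e-01]), 'force': array([0.04674697, 0.973486  , 0.03162064]), 'moment': array([-0.00879394, -0.01625727,  0.00421709]), 'width': 92.93451647579904}
```

View pics/top0.png

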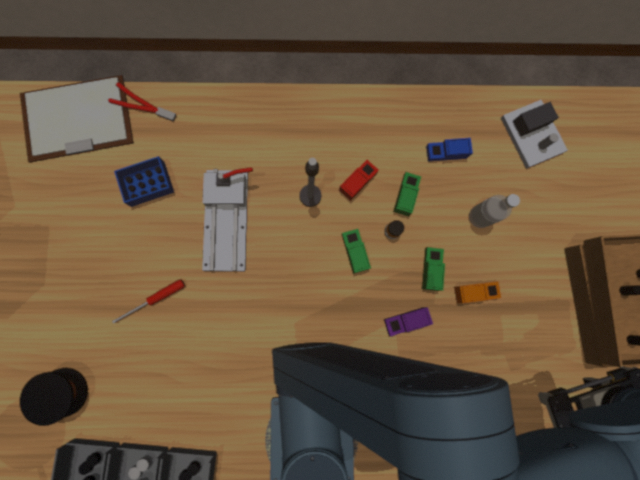

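View pics/side0.png

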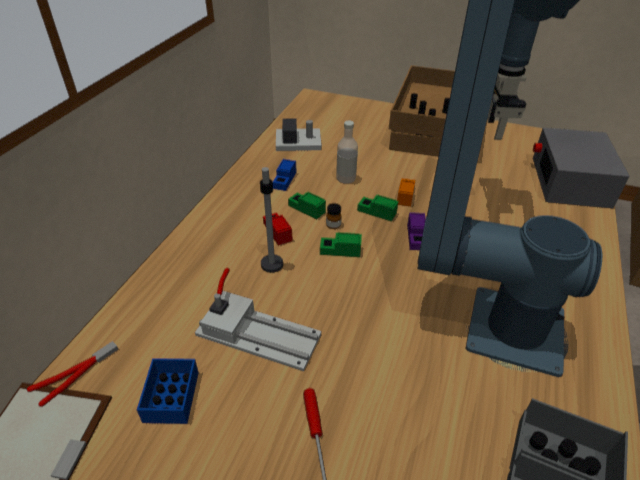

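Both views: green housings at top (407,193) = B, (356,251) = C and (434,269) = A, dark-windowed noses up (+x). Look-alikes: red (358,180), blue (450,150), orange (478,292), purple (409,321). Nest (225,220), stand (311,195), jar (395,229), bottle (490,210).

```bash
cat >> h.py <<'E'
from scipy.optimize import minimize
def green(c):
    h=cv2.cvtColor(c["pixels"],cv2.COLOR_BGR2HSV)
    m=cv2.inRange(h,(45,90,30),(80,255,255)); return cv2.morphologyEx(m,cv2.MORPH_CLOSE,np.ones((5,5)))
def box(x0,x1,y,z):return np.array([[a,b,d] for a in(x0,x1) for b in(-y,y) for d in(0,z)],float)
def sil(c,p,S=4,z0=0):
    x,y,t=p;R=np.array([[np.cos(t),-np.sin(t),0],[np.sin(t),np.cos(t),0],[0,0,1]])
    im=np.zeros((480*S,640*S),np.uint8)
    for B in(box(-35,35,22,47),box(35,75,22,26)):
        q=proj(c,B@R.T+[x,y,z0]); cv2.fillConvexPoly(im,cv2.convexHull(np.round(((q+.5)*S-.5)*16).astype(np.int32)),255,shift=4)
    return cv2.resize(im,(640,480),interpolation=cv2.INTER_AREA)/255.
def fit(cs,p0,z0=0):
    def cost(p,pr=0):
        s=0
        for c,m in cs:
            a=sil(c,p,z0=z0);g=cv2.dilate((a>0).astype(np.uint8),np.ones((15,15)))*m; s+=np.abs(a-g).sum()/max(a.sum(),1)
        return s
    best=None
    for dt in(-.3,0,.3):
        s=np.array(p0)+[0,0,dt];X=np.array([s,s+[12,0,0],s+[0,12,0],s+[0,0,.25]])
        r=minimize(cost,s,method="Nelder-Mead",options=dict(initial_simplex=X,maxiter=150,xatol=.05,fatol=1e-3))
        if best is None or r.fun<best.fun:best=r
    return best.x,best.fun
E
python3 - <<'E'
from h import *
t=manip.camera("top");s=manip.camera("side")
np.savez("c0.npz",tp=t["pixels"],sp=s["pixels"])
mt,ms=(green(c)/255. for c in(t,s))
for n,(u,v,yaw) in dict(A=(434,274,0),B=(405,200,-.25),C=(358,258,.25)).items():
    p0=[*ray(t,u,v,30)[:2],yaw]
    for nm,cs in(("both",[(t,mt),(s,ms)]),("top",[(t,mt)])):
        p,f=fit(cs,p0);print(n,nm,np.round(p,3),round(f,3))
cv2.imwrite("pics/nest.png",cv2.resize(t["pixels"][160:280,190:330],None,fx=5,fy=5,interpolation=cv2.INTER_CUBIC))
cv2.imwrite("pics/hs.png",cv2.resize(t["pixels"][165:305,330:460],None,fx=4,fy=4,interpolation=cv2.INTER_CUBIC))
for n,(u,v,z) in dict(stand=(311,197,6),jar=(395,228,65),redh=(358,180,40),pur=(409,321,40),ora=(478,292,40)).items():print(n,ray(t,u,v,z)[:2].round())
E
```

```text
A both [ 4.04336e+02 -3.17279e+02 -1.36000e-01] 0.325
A top [ 4.05762e+02 -3.17733e+02 -1.33000e-01] 0.235
B both [ 6.08059e+02 -2.52411e+02 -3.48000e-01] 0.294
B top [ 6.09828e+02 -2.53820e+02 -3.29000e-01] 0.201
C both [ 4.52913e+02 -1.21677e+02  2.65000e-01] 0.252
C top [ 4.53458e+02 -1.22717e+02  2.80000e-01] 0.177
stand [619.  -1.]
jar [ 525. -214.]
redh [ 657. -125.]
pur [ 291. -248.]
ora [ 363. -428.]
```

View pics/nest.png

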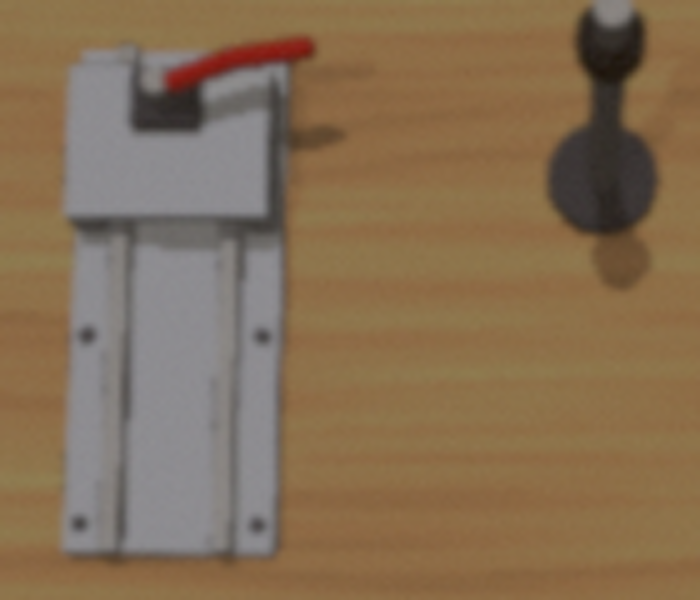

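View pics/hs.png

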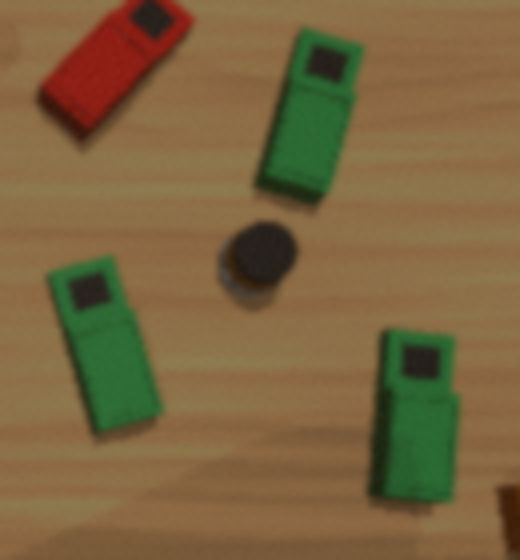

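```bash
cat >> h.py <<'E'
def green2(c):
    m=green(c); cs,_=cv2.findContours(m,cv2.RETR_EXTERNAL,cv2.CHAIN_APPROX_NONE)
    o=np.zeros_like(m); cv2.drawContours(o,[k for k in cs if cv2.contourArea(k)>100],-1,255,-1); return o/255.
def plan(p):
    "x,y,z,yaw target of TCP -> tool-axes shift (after turning) and turn"
    s=manip.sense();e=s["eef_pos"];t0=s["ee_rot"][2];d=np.array(p[:3])-e;dt=(p[3]-t0+np.pi)%(2*np.pi)-np.pi
    if len(p)<5: # half turn equal
        dt=(dt+np.pi/2)%np.pi-np.pi/2
    t=t0+dt; c,sn=np.cos(t),np.sin(t)
    print("turn",round(-dt,3),"shift mm",np.round([c*d[0]+sn*d[1],sn*d[0]-c*d[1],-d[2]],1),"from",e.round(1),round(t0,3),"F",s["force"].round(2),"w",round(s["width"],1),"t",round(s["time_s"],2))
E
python3 - <<'E'
from h import *
from scipy.optimize import least_squares
t=manip.camera("top");s=manip.camera("side")
mt,ms=green2(t),green2(s)
for n,p0 in dict(A=(404,-317,-.1),B=(608,-253,-.34),C=(453,-122,.27)).items():
    for nm,cs in(("both",[(t,mt),(s,ms)]),("top",[(t,mt)]),("side",[(s,ms)])):
        p,f=fit(cs,p0);print(n,nm,np.round(p,3),round(f,3))
# nest from crop points: (crop u,v),(nest x,y,z)
L=[((64,553),(-135,55,12)),((276,553),(-135,-55,12)),((113,552),(-135,28.75,24)),((222,552),(-135,-28.75,24)),((121,235),(None,28.75,24)),((231,235),(None,-28.75,24)),((76,232),(None,55,12)),((282,232),(None,-55,12)),((66,217),(35,None,54)),((268,217),(35,None,54))]
def res(p):
    x,y,a=p;r=[]
    for (u,v),(X,Y,Z) in L:
        w=ray(t,190+(u+.5)/5-.5,160+(v+.5)/5-.5,Z)
        l=np.array([[np.cos(a),np.sin(a)],[-np.sin(a),np.cos(a)]])@(w[:2]-[x,y])
        if X is not None:r.append(l[0]-X)
        if Y is not None:r.append(l[1]-Y)
    return r
o=least_squares(res,[560,190,0]);print("nest",o.x,np.round(o.fun,1))
x,y,a=o.x
T=lambda X,Y,Z:[x+np.cos(a)*X-np.sin(a)*Y,y+np.sin(a)*X+np.cos(a)*Y,Z]
v=s["pixels"].copy();
P=[T(-135,55,12),T(-135,-55,12),T(135,-55,12),T(135,55,12)]
q=proj(s,P)
R=[proj(s,[T(-135,k,24),T(35,k,24)]) for k in(23.75,-23.75,33.75,-33.75)]
v=cv2.resize(v[250:380,180:340],None,fx=5,fy=5,interpolation=cv2.INTER_CUBIC)
f=lambda q:np.round((q-[180,250]+.5)*5-.5).astype(int)
cv2.polylines(v,[f(q)],True,(0,0,255),1)
for r in R:cv2.polylines(v,[f(r)],False,(255,0,0),1)
cv2.imwrite("pics/nside.png",v[:600])
E
```

```text
A both [ 4.04384e+02 -3.17117e+02 -1.28000e-01] 0.263
A top [ 4.05557e+02 -3.18680e+02 -1.63000e-01] 0.17
A side [ 4.02983e+02 -3.15848e+02 -1.32000e-01] 0.09
B both [ 6.07999e+02 -2.52416e+02 -3.47000e-01] 0.248
B top [ 6.11146e+02 -2.55028e+02 -3.24000e-01] 0.152
B side [ 6.07485e+02 -2.50895e+02 -3.76000e-01] 0.086
C both [ 4.52828e+02 -1.21538e+02  2.63000e-01] 0.199
C top [ 4.52911e+02 -1.22179e+02  2.63000e-01] 0.123
C side [ 4.5177e+02 -1.2082e+02  2.5400e-01] 0.072
nest [ 5.56836181e+02  2.25959942e+02 -1.22103371e-03] [ 0.5  0.2  0.3  0.6  0.1 -1.2  0.   0.5 -0.3 -0.3 -0.3  0.8 -0.6 -0.3]
```

View pics/nside.png

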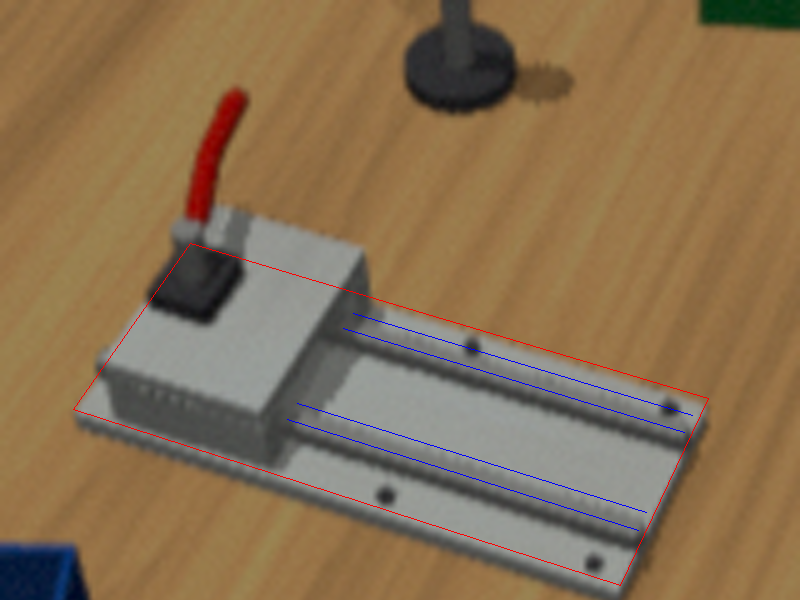

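Nest fit from the top lands within ~2 mm in the side view (rails at (500,350)–(640,520)). The three green housings have black windows on their noses; nothing blocks A.

Run:
```python
from h import *
plan([404.4-8,-317+1,110,-.132])
```

```text
turn 0.418 shift mm [ 211.4 -241.6  108.7] from [ 155.1 -527.7  218.7] 0.286 F [-0.1   0.16  0.15] w 93.1 t 1.0
```

play_rows --pt "0 0 0 0.1045 1" --pt "0 0 0 0.1045 1" --pt "0 0 0 0.1045 1" --pt "0 0 0 0.1045 1" --pt "0.0264 -0.0302 0 0 1" --pt "0.0264 -0.0302 0 0 1" --pt "0.0264 -0.0302 0 0 1" --pt "0.0264 -0.0302 0 0 1" --pt "0.0264 -0.0302 0 0 1" --pt "0.0264 -0.0302 0 0 1" --pt "0.0264 -0.0302 0 0 1" --pt "0.0264 -0.0302 0 0 1" --grip_force 40

```text
time_s: 2.0
eef_pos: [397.5, -314.5, 218.9]
ee_rot: [3.141, -0.0, -0.132]
force: [1.2, -0.2, -0.7]
width: 92.6
```

play_rows --pt "0 0 0.04 0 1" --pt "0 0 0.04 0 1" --pt "0 0 0.02 0 1" --pt "0 0 0 0 1"

```text
time_s: 2.33
eef_pos: [394.2, -312.8, 114.2]
ee_rot: [-3.135, 0.007, -0.131]
force: [-0.6, 0.8, -0.2]
width: 93.2
```

Run:
```python
from h import *
plan([404.4-8,-317+1,15,-.132])
```

```text
turn 0.001 shift mm [ 2.6  2.9 99.2] from [ 394.2 -312.8  114.2] -0.131 F [-0.61  0.82 -0.18] w 93.2 t 2.33
```

play_rows --pt "0 0 0.035 0 1" --pt "0 0 0.03 0 1" --pt "0 0 0.02 0 1" --pt "0 0 0.0187 0 1" --pt "0 0 0 0 1" --pt "0 0 0 0 1"

```text
time_s: 2.83
eef_pos: [396.5, -316.6, 15.6]
ee_rot: [-3.141, 0.0, -0.133]
force: [0.3, -1.0, 0.5]
width: 93.0
```

play_rows --pt "0 0 0 0 -1" --pt "0 0 0 0 -1" --pt "0 0 0 0 -1" --pt "0 0 0 0 -1" --pt "0 0 0 0 -1" --pt "0 0 0 0 -1" --pt "0 0 0 0 -1" --pt "0 0 0 0 -1" --grip_force 40

```text
time_s: 3.5
eef_pos: [396.3, -316.1, 15.0]
ee_rot: [3.141, 0.0, -0.132]
force: [-2.8, -2.3, 0.3]
width: 44.0
```

play_rows --pt "0 0 -0.01 0 -1" --pt "0 0 -0.02 0 -1" --pt "0 0 -0.02 0 -1" --pt "0 0 0 0 -1" --pt "0 0 0 0 -1" --pt "0 0 0 0 -1" --pt "0 0 0 0 -1" --pt "0 0 0 0 -1" --pt "0 0 0 0 -1" --pt "0 0 0 0 -1"

```text
time_s: 4.33
eef_pos: [396.0, -315.7, 64.3]
ee_rot: [-3.141, 0.001, -0.132]
force: [-0.1, 0.2, -3.1]
width: 43.9
```

Run:
```python
from h import *
F=[]
for k in range(6):
    c=manip.camera("top" if k%2 else "side"); s=manip.sense();F.append(np.r_[s["force"],s["moment"]])
    if k>3:
        p,f=fit([(c,green2(c))],(404.4,-317,-.132),z0=49.5);print("top" if k%2 else "side",p.round(3),round(f,3))
print(np.round(F,2)); plan([396.4,-316,15,-.132])
```

```text
side [ 4.04400e+02 -3.16855e+02 -1.24000e-01] 0.364
top [ 461.329 -316.556   -1.215] 0.807
[[ 0.    0.04 -5.01  0.05  0.11  0.03]
 [-0.98 -0.32 -4.69  0.07  0.07  0.03]
 [-0.18 -0.34 -4.32  0.05  0.04  0.01]
 [-0.05  0.53 -3.49  0.07  0.05 -0.02]
 [ 0.41  0.61 -2.77  0.06  0.1  -0.03]
 [-0.04 -0.58 -5.3   0.01  0.12  0.04]]
turn -0.0 shift mm [ 0.1 -0.1 49.9] from [ 396.3 -316.1   64.9] -0.132 F [-0.04 -0.58 -5.3 ] w 43.8 t 4.63
```

A weighs about 4.3 N, so it's the heavy one. I'll average more readings on the way over, passing on the near side of the stand.

play_rows --pt "0 0 -0.035 -0.066 -1" --pt "0 0 -0.035 -0.066 -1" --pt "0 -0.02 0 0 -1" --pt "0 -0.03 0 0 -1" --pt "0 -0.038 0 0 -1" --pt "0 -0.038 0 0 -1" --pt "0 -0.038 0 0 -1" --pt "0 -0.038 0 0 -1" --pt "0 -0.038 0 0 -1" --pt "0 -0.038 0 0 -1" --pt "0 -0.038 0 0 -1" --pt "0 -0.038 0 0 -1"

```text
time_s: 5.63
eef_pos: [396.0, 39.7, 135.3]
ee_rot: [3.141, -0.001, -0.001]
force: [1.0, -0.4, -3.5]
width: 43.6
```

play_rows --pt "0 -0.038 0 0 -1" --pt "0 -0.038 0 0 -1" --pt "0 -0.038 0 0 -1" --pt "0 -0.03 0 0 -1" --pt "0 -0.02 0 0 -1" --pt "0 0 0 0 -1" --pt "0 0 0 0 -1" --pt "0 0 0 0 -1"

```text
time_s: 6.3
eef_pos: [396.1, 201.6, 134.9]
ee_rot: [3.141, 0.0, 0.0]
force: [0.7, -0.7, -4.0]
width: 43.8
```

Run:
```python
from h import *
F=[]
for k in range(6):
    c=manip.camera("side"); s=manip.sense();F.append(np.r_[s["force"],s["moment"]])
print(np.round(F,2),np.mean(F,0)); plan([489,226.5,47,-.001])
```

```text
[[ 0.04 -0.22 -3.95  0.02  0.09  0.04]
 [-0.59  0.11 -3.82  0.03  0.01 -0.01]
 [ 0.16 -0.59 -3.74 -0.    0.09 -0.04]
 [-0.27 -0.18 -4.09 -0.01  0.05  0.02]
 [-0.34 -0.44 -3.81  0.03  0.07 -0.  ]
 [ 0.03 -0.29 -4.05  0.01  0.03 -0.03]] [-0.15951977 -0.26830626 -3.91056508  0.01439518  0.05688055 -0.00498519]
turn -0.001 shift mm [ 92.4 -25.4  88. ] from [396.6 201.2 135. ] -0.002 F [ 0.03 -0.29 -4.05] w 43.5 t 6.6
```

play_rows --pt "0.03 -0.0127 0 0 -1" --pt "0.032 -0.0127 0 0 -1" --pt "0.0304 0 0 0 -1" --pt "0 0 0.03 0 -1" --pt "0 0 0.03 0 -1" --pt "0 0 0.028 0 -1" --pt "0 0 0 0 -1" --pt "0 0 0 0 -1" --pt "0 0 0 0 -1"

```text
time_s: 7.35
eef_pos: [489.9, 227.4, 48.2]
ee_rot: [-3.141, -0.002, -0.001]
force: [0.6, -0.1, -4.0]
width: 43.7
```

Run:
```python
from h import *
t=manip.camera("top");s=manip.camera("side");plan([489,226.5,47,-.001])
e=manip.sense()["eef_pos"]
a=cv2.resize(t["pixels"][165:285,175:275],None,fx=5,fy=5,interpolation=cv2.INTER_CUBIC)
b=cv2.resize(s["pixels"][230:370,190:330],None,fx=5,fy=5,interpolation=cv2.INTER_CUBIC)[:600]
cv2.imwrite("pics/hov.png",cv2.resize(np.hstack([a,b[:,:700]]),None,fx=.66,fy=.66)) 
cv2.imwrite("pics/hovs.png",b)
np.savez("hov.npz",t=t["pixels"],s=s["pixels"])
z=e[2]-15
for c,n in((t,"top"),(s,"side")):
    for k in(-22,22):print(n,k,proj(c,[[e[0]+8+75,e[1]+k,z+26],[e[0]+8+35,e[1]+k,z+26],[e[0]+8+75,e[1]+k,z]]).round(1).tolist())
```

```text
turn 0.001 shift mm [-1.6  1.2  2.2] from [490.6 227.7  49.2] -0.0 F [-0.73 -0.1  -3.82] w 43.6 t 7.45
top -22 [[230.1, 209.3], [229.7, 224.8], [231.7, 211.4]]
top 22 [[212.7, 209.3], [212.2, 224.8], [214.7, 211.4]]
side -22 [[253.5, 308.1], [269.5, 312.9], [254.4, 315.6]]
side 22 [[244.8, 322.1], [261.2, 327.2], [245.8, 329.6]]
```

View pics/hovs.png

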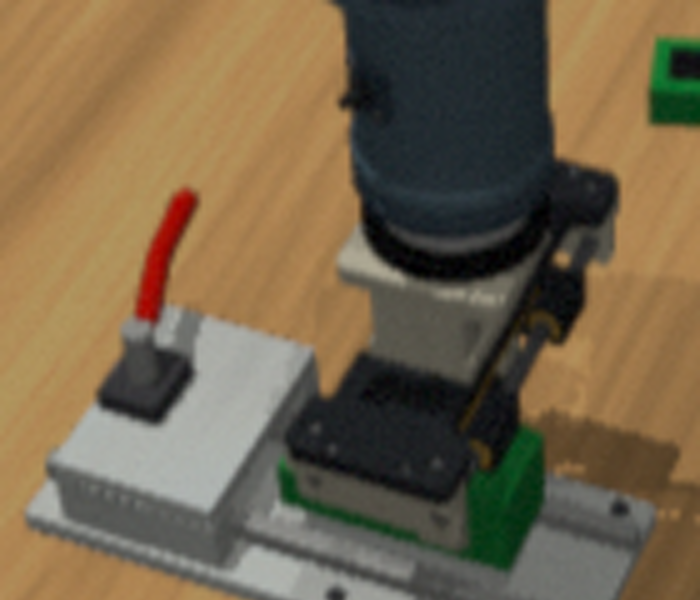

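Run:
```python
from h import *
d=np.load("hov.npz");t=manip.camera("top");s=manip.camera("side");e=np.array([490.6,227.7,49.2])
S=6
def crop(c,k,u,v,w,h):
    im=cv2.resize(d[k][v:v+h,u:u+w],None,fx=S,fy=S,interpolation=cv2.INTER_CUBIC)
    f=lambda P:np.round((proj(c,P)-[u,v]+.5)*S-.5).astype(int)
    x,y=556.8,226
    for k in(-23.75,23.75,33.75,-33.75):cv2.polylines(im,[f([[422,y+k,24],[592,y+k,24]])],False,(255,0,0),1)
    cv2.polylines(im,[f([[422,y+k,12] for k in(-55,55)])],False,(0,0,255),1)
    z=e[2]-15;X=e[0]+8
    cv2.polylines(im,[f([[X+75,e[1]+22,z+26],[X+75,e[1]-22,z+26]])],False,(0,255,255),1)
    for k in(-22,22):
        cv2.polylines(im,[f([[X+35,e[1]+k,z+26],[X+75,e[1]+k,z+26]])],False,(0,255,255),1)
        cv2.polylines(im,[f([[X-35,e[1]+k,z],[X-35,e[1]+k,z+47]])],False,(0,255,255),1)
    cv2.polylines(im,[f([[X-35,e[1]+22,z],[X+75,e[1]+22,z]])],False,(0,255,255),1)
    return im
a=crop(t,"t",195,195,65,85);b=crop(s,"s",235,310,65,70)
h=max(a.shape[0],b.shape[0]);a,b=(cv2.copyMakeBorder(i,0,h-i.shape[0],0,0,cv2.BORDER_CONSTANT) for i in(a,b))
cv2.imwrite("pics/ov.png",np.hstack([a,b]))
```

```text
(no output)
```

View pics/ov.png

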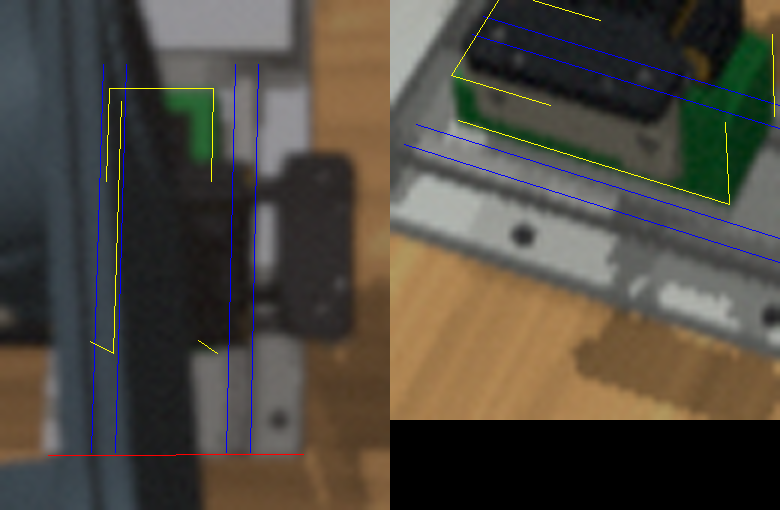

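Run:
```python
from h import *
d=np.load("c0.npz")
for n,k in(("top","tp"),("side","sp")):
    c=manip.camera(n);g=cv2.cvtColor(d[k],cv2.COLOR_BGR2GRAY).astype(np.float32)
    for z in(12,24):
        ys=np.arange(-64,65,2.);acc=0
        for X in np.arange(435,560,2.):
            q=proj(c,np.c_[np.full_like(ys,X),226+ys,np.full_like(ys,z)]).astype(np.float32)
            acc=acc+cv2.remap(g,q[:,:1],q[:,1:],cv2.INTER_CUBIC).ravel()
        print(n,z," ".join(f"{int(y)}:{int(a/63)}" for y,a in zip(ys,acc)))
```

```text
top 12 -64:115 -62:115 -60:112 -58:106 -56:101 -54:107 -52:124 -50:135 -48:136 -46:134 -44:133 -42:135 -40:138 -38:139 -36:135 -34:124 -32:112 -30:114 -28:127 -26:133 -24:133 -22:133 -20:134 -18:137 -16:140 -14:140 -12:141 -10:141 -8:140 -6:141 -4:141 -2:141 0:141 2:141 4:141 6:141 8:141 10:141 12:140 14:141 16:141 18:140 20:139 22:131 24:114 26:99 28:106 30:123 32:131 34:131 36:131 38:133 40:136 42:138 44:136 46:133 48:132 50:134 52:136 54:133 56:126 58:117 60:114 62:114 64:115
top 24 -64:115 -62:113 -60:107 -58:102 -56:105 -54:121 -52:135 -50:137 -48:135 -46:134 -44:135 -42:137 -40:139 -38:136 -36:125 -34:113 -32:113 -30:126 -28:132 -26:133 -24:133 -22:134 -20:137 -18:140 -16:140 -14:141 -12:141 -10:140 -8:141 -6:141 -4:141 -2:141 0:141 2:141 4:141 6:141 8:141 10:140 12:141 14:141 16:140 18:138 20:129 22:110 24:99 26:110 28:125 30:131 32:131 34:131 36:133 38:137 40:137 42:135 44:133 46:133 48:135 50:136 52:131 54:122 56:115 58:114 60:115 62:115 64:115
side 12 -64:120 -62:120 -60:120 -58:120 -56:120 -54:121 -52:129 -50:139 -48:144 -46:142 -44:140 -42:137 -40:132 -38:125 -36:120 -34:118 -32:117 -30:105 -28:83 -26:65 -24:66 -22:92 -20:127 -18:147 -16:152 -14:153 -12:153 -10:153 -8:153 -6:152 -4:152 -2:152 0:152 2:152 4:153 6:153 8:152 10:152 12:152 14:152 16:151 18:142 20:130 22:121 24:118 26:119 28:108 30:84 32:65 34:70 36:101 38:135 40:150 42:152 44:148 46:143 48:141 50:141 52:144 54:150 56:147 58:125 60:96 62:79 64:83
side 24 -64:120 -62:120 -60:120 -58:120 -56:120 -54:120 -52:120 -50:120 -48:120 -46:120 -44:123 -42:134 -40:143 -38:145 -36:143 -34:142 -32:138 -30:130 -28:122 -26:118 -24:119 -22:112 -20:92 -18:70 -16:62 -14:79 -12:115 -10:142 -8:152 -6:153 -4:153 -2:154 0:153 2:153 4:152 6:152 8:152 10:152 12:153 14:153 16:152 18:152 20:152 22:152 24:151 26:143 28:131 30:121 32:118 34:119 36:109 38:85 40:65 42:69 44:101 46:135 48:151 50:152 52:149 54:145 56:144 58:144 60:147 62:151 64:146
```

play_rows --pt "0 0 0.004 0 -1" --pt "0 0 0.004 0 -1" --pt "0 0 0 0 -1" --pt "0 0 0 0 -1" --pt "0 0 0 0 -1"

```text
time_s: 8.07
eef_pos: [488.6, 227.3, 38.7]
ee_rot: [3.141, 0.0, -0.0]
force: [-0.8, -0.3, -4.3]
width: 43.9
```

play_rows --pt "0 0 0.002 0 -1" --pt "0 0 0.002 0 -1" --pt "0 0 0.002 0 -1" --pt "0 0 0 0 -1" --pt "0 0 0 0 -1"

```text
time_s: 8.48
eef_pos: [488.6, 227.3, 32.7]
ee_rot: [3.142, 0.0, -0.0]
force: [-0.3, -0.2, -3.3]
width: 43.8
```

play_rows --pt "0 0 0.002 0 -1" --pt "0 0 0.002 0 -1" --pt "0 0 0.0012 0 -1" --pt "0 0 0 0 -1" --pt "0 0 0 0 -1"

```text
time_s: 8.9
eef_pos: [488.7, 227.3, 27.6]
ee_rot: [3.142, 0.0, -0.0]
force: [0.4, -0.4, -3.7]
width: 43.3
```

Run:
```python
from h import *
F=[]
for k in range(4):
    c=manip.camera("side");F.append(np.r_[manip.sense()["force"],manip.sense()["moment"]])
print(np.round(F,2)); plan([540,227.3,27,0])
```

```text
[[-0.16  0.13 -3.76  0.    0.05 -0.07]
 [ 0.21 -0.12 -4.    0.07  0.05  0.06]
 [-0.2   0.25 -4.06  0.02  0.06 -0.03]
 [ 0.35  0.03 -4.28 -0.01  0.04  0.04]]
turn -0.0 shift mm [51.1  0.1  0.8] from [488.9 227.4  27.8] -0.0 F [ 0.35  0.03 -4.28] w 43.9 t 9.1
```

play_rows --pt "0.004 0 0 0 -1" --pt "0.006 0 0 0 -1" --pt "0.006 0 0 0 -1" --pt "0.004 0 0 0 -1" --pt "0.002 0 0 0 -1" --pt "0.001 0 0 0 -1" --pt "0 0 0 0 -1" --pt "0 0 0 0 -1"

```text
time_s: 9.77
eef_pos: [511.6, 227.3, 27.6]
ee_rot: [3.141, 0.001, -0.0]
force: [1.1, -0.5, -4.0]
width: 43.6
```

play_rows --pt "0.001 0 0 0 -1" --pt "0.001 0 0 0 -1" --pt "0.001 0 0 0 -1" --pt "0.001 0 0 0 -1" --pt "0 0 0 0 -1" --pt "0 0 0 0 -1"

```text
time_s: 10.27
eef_pos: [515.8, 227.3, 27.8]
ee_rot: [-3.142, 0.0, -0.0]
force: [-0.4, 0.1, -4.5]
width: 43.9
```

play_rows --pt "0.001 0 0 0 -1" --pt "0.001 0 0 0 -1" --pt "0.001 0 0 0 -1" --pt "0 0 0 0 -1" --pt "0 0 0 0 -1"

```text
time_s: 10.68
eef_pos: [518.9, 227.3, 27.7]
ee_rot: [-3.142, -0.0, -0.0]
force: [-0.5, 0.2, -4.5]
width: 43.7
```

play_rows --pt "0.001 0 0 0 -1" --pt "0.001 0 0 0 -1" --pt "0.001 0 0 0 -1" --pt "0 0 0 0 -1"

```text
time_s: 11.02
eef_pos: [522.2, 227.3, 27.8]
ee_rot: [-3.141, -0.0, -0.0]
force: [0.2, 1.1, -3.6]
width: 43.9
```

```bash
cat > f.py <<'E'
from h import *
F=[]
for k in range(3):
    c=manip.camera("side");s=manip.sense();F.append(np.r_[s["force"],s["eef_pos"]])
print(np.round(F,2),np.mean(F,0).round(2),s["time_s"])
E
python3 f.py
```

```text
[[-1.0000e-02  9.1000e-01 -3.4300e+00  5.2197e+02  2.2733e+02  2.7760e+01]
 [ 6.0000e-01  6.3000e-01 -4.7600e+00  5.2187e+02  2.2734e+02  2.7750e+01]
 [ 5.6000e-01  3.1000e-01 -4.6400e+00  5.2176e+02  2.2732e+02  2.7720e+01]] [ 3.8000e-01  6.1000e-01 -4.2800e+00  5.2186e+02  2.2733e+02  2.7740e+01] 11.1667
```

play_rows --pt "0.001 0 0 0 -1" --pt "0.001 0 0 0 -1" --pt "0 0 0 0 -1"

```text
time_s: 11.42
eef_pos: [524.1, 227.3, 27.8]
ee_rot: [-3.142, -0.0, -0.0]
force: [0.7, 0.4, -4.9]
width: 43.7
```

```bash
python3 f.py
```

```text
[[ 1.7000e-01  5.7000e-01 -4.2900e+00  5.2399e+02  2.2734e+02  2.7790e+01]
 [ 2.0000e-01  6.2000e-01 -4.1900e+00  5.2386e+02  2.2735e+02  2.7740e+01]
 [ 3.7000e-01  3.3000e-01 -3.8200e+00  5.2379e+02  2.2732e+02  2.7730e+01]] [ 2.5000e-01  5.1000e-01 -4.1000e+00  5.2388e+02  2.2734e+02  2.7750e+01] 11.5667
```

play_rows --pt "0.001 0 0 0 -1" --pt "0.001 0 0 0 -1" --pt "0 0 0 0 -1"

```text
time_s: 11.82
eef_pos: [526.1, 227.3, 27.8]
ee_rot: [-3.142, -0.0, -0.0]
force: [-0.7, 0.6, -3.8]
width: 43.9
```

```bash
python3 f.py
```

```text
[[ 5.4000e-01 -6.4000e-01 -4.8000e+00  5.2598e+02  2.2735e+02  2.7800e+01]
 [-1.0000e-01  6.9000e-01 -3.0300e+00  5.2590e+02  2.2732e+02  2.7770e+01]
 [-1.7000e-01  8.8000e-01 -4.4600e+00  5.2582e+02  2.2733e+02  2.7740e+01]] [ 9.0000e-02  3.1000e-01 -4.1000e+00  5.2590e+02  2.2733e+02  2.7770e+01] 11.9667
```

play_rows --pt "0.001 0 0 0 -1" --pt "0.001 0 0 0 -1" --pt "0 0 0 0 -1"

```text
time_s: 12.22
eef_pos: [528.1, 227.3, 27.8]
ee_rot: [-3.142, -0.0, -0.0]
force: [0.6, 0.4, -4.7]
width: 44.0
```

```bash
python3 f.py
```

```text
[[ 2.8000e-01  1.0000e-01 -4.0000e+00  5.2797e+02  2.2733e+02  2.7770e+01]
 [-7.0000e-02  8.0000e-01 -3.8600e+00  5.2786e+02  2.2734e+02  2.7760e+01]
 [-7.8000e-01 -5.6000e-01 -3.8000e+00  5.2781e+02  2.2733e+02  2.7740e+01]] [-1.9000e-01  1.1000e-01 -3.8900e+00  5.2788e+02  2.2734e+02  2.7760e+01] 12.3667
```

play_rows --pt "0.001 0 0 0 -1" --pt "0.001 0 0 0 -1" --pt "0 0 0 0 -1"

```text
time_s: 12.62
eef_pos: [530.1, 227.3, 27.8]
ee_rot: [-3.142, -0.0, -0.0]
force: [0.6, 0.8, -4.5]
width: 43.3
```

```bash
python3 f.py
```

```text
[[ 4.4000e-01 -3.0000e-02 -3.6800e+00  5.2997e+02  2.2734e+02  2.7780e+01]
 [-6.7000e-01  1.0000e-02 -4.4100e+00  5.2986e+02  2.2734e+02  2.7770e+01]
 [ 5.7000e-01 -3.4000e-01 -3.3500e+00  5.2979e+02  2.2733e+02  2.7740e+01]] [ 1.2000e-01 -1.2000e-01 -3.8100e+00  5.2987e+02  2.2734e+02  2.7760e+01] 12.7667
```

play_rows --pt "0.001 0 0 0 -1" --pt "0.001 0 0 0 -1" --pt "0 0 0 0 -1"

```text
time_s: 13.02
eef_pos: [532.1, 227.4, 27.8]
ee_rot: [-3.142, -0.0, -0.0]
force: [0.7, -0.4, -3.2]
width: 43.5
```

```bash
python3 f.py
```

```text
[[ 1.5000e-01 -3.9000e-01 -3.4700e+00  5.3201e+02  2.2731e+02  2.7800e+01]
 [-2.9000e-01  5.5000e-01 -4.0700e+00  5.3189e+02  2.2733e+02  2.7780e+01]
 [-8.2000e-01  4.1000e-01 -3.2800e+00  5.3179e+02  2.2734e+02  2.7720e+01]] [-3.2000e-01  1.9000e-01 -3.6100e+00  5.3189e+02  2.2733e+02  2.7770e+01] 13.1667
```

play_rows --pt "0.001 0 0 0 -1" --pt "0.001 0 0 0 -1" --pt "0 0 0 0 -1"

```text
time_s: 13.42
eef_pos: [533.7, 227.3, 27.7]
ee_rot: [3.142, 0.0, -0.0]
force: [-0.9, -0.2, -3.2]
width: 43.5
```

```bash
python3 f.py
```

```text
[[-6.8000e-01 -2.7000e-01 -4.2400e+00  5.3365e+02  2.2732e+02  2.7660e+01]
 [ 3.7000e-01 -5.6000e-01 -4.1100e+00  5.3369e+02  2.2733e+02  2.7670e+01]
 [-1.5400e+00  1.0000e-01 -4.0500e+00  5.3369e+02  2.2733e+02  2.7700e+01]] [-6.2000e-01 -2.4000e-01 -4.1300e+00  5.3368e+02  2.2733e+02  2.7680e+01] 13.5667
```

play_rows --pt "0.001 0 0 0 -1" --pt "0.001 0 0 0 -1" --pt "0 0 0 0 -1"

```text
time_s: 13.82
eef_pos: [535.9, 227.3, 27.7]
ee_rot: [3.142, 0.0, -0.0]
force: [0.0, -0.6, -4.9]
width: 43.9
```

```bash
python3 f.py
```

```text
[[-7.1000e-01 -6.0000e-01 -4.3500e+00  5.3589e+02  2.2730e+02  2.7710e+01]
 [-3.0000e-01 -2.2000e-01 -4.3000e+00  5.3589e+02  2.2734e+02  2.7690e+01]
 [-7.7000e-01 -2.9000e-01 -3.9500e+00  5.3588e+02  2.2733e+02  2.7710e+01]] [-5.9000e-01 -3.7000e-01 -4.2000e+00  5.3589e+02  2.2733e+02  2.7700e+01] 13.9667
```

play_rows --pt "0.0005 0 0 0 -1" --pt "0.0005 0 0 0 -1" --pt "0 0 0 0 -1"

```text
time_s: 14.22
eef_pos: [536.8, 227.3, 27.7]
ee_rot: [3.142, 0.0, -0.0]
force: [-0.8, -0.8, -3.6]
width: 43.8
```

```bash
python3 f.py
```

```text
[[-9.7000e-01  8.4000e-01 -4.1800e+00  5.3682e+02  2.2732e+02  2.7720e+01]
 [-4.3000e-01 -5.9000e-01 -3.9400e+00  5.3677e+02  2.2731e+02  2.7710e+01]
 [-1.9800e+00  6.8000e-01 -3.4200e+00  5.3678e+02  2.2733e+02  2.7730e+01]] [-1.1300e+00  3.1000e-01 -3.8500e+00  5.3679e+02  2.2732e+02  2.7720e+01] 14.3667
```

play_rows --pt "0.0005 0 0 0 -1" --pt "0 0 0 0 -1"

```text
time_s: 14.53
eef_pos: [537.2, 227.3, 27.7]
ee_rot: [3.142, 0.0, -0.0]
force: [-1.6, -0.1, -3.2]
width: 43.8
```

```bash
python3 f.py
```

```text
[[-2.0600e+00 -4.2000e-01 -4.1400e+00  5.3718e+02  2.2731e+02  2.7720e+01]
 [-1.8500e+00 -1.3600e+00 -3.7400e+00  5.3723e+02  2.2733e+02  2.7750e+01]
 [-1.8000e+00 -4.9000e-01 -4.6000e+00  5.3718e+02  2.2733e+02  2.7720e+01]] [ -1.9   -0.76  -4.16 537.2  227.32  27.73] 14.6833
```

play_rows --pt "0.0005 0 0.0005 0 -1" --pt "0 0 0 0 -1"

```text
time_s: 14.85
eef_pos: [537.2, 227.4, 27.2]
ee_rot: [3.142, 0.001, -0.0]
force: [-3.9, -0.1, -2.2]
width: 43.3
```

```bash
python3 f.py
```

```text
[[-3.6800e+00 -2.8000e-01 -3.0700e+00  5.3722e+02  2.2735e+02  2.7170e+01]
 [-4.6300e+00  1.0000e-02 -1.7700e+00  5.3724e+02  2.2735e+02  2.7170e+01]
 [-4.3600e+00  6.0000e-01 -2.6500e+00  5.3725e+02  2.2734e+02  2.7170e+01]] [-4.2200e+00  1.1000e-01 -2.4900e+00  5.3724e+02  2.2734e+02  2.7170e+01] 15.0
```

play_rows --pt "0.0005 0 0 0 -1" --pt "0 0 0 0 -1"

```text
time_s: 15.17
eef_pos: [537.2, 227.3, 27.1]
ee_rot: [3.141, 0.002, -0.0]
force: [-5.7, 0.0, 0.1]
width: 43.7
```

```bash
python3 f.py
```

```text
[[-5.6800e+00 -4.9000e-01 -2.5000e-01  5.3725e+02  2.2735e+02  2.7130e+01]
 [-5.7700e+00  4.5000e-01 -1.1600e+00  5.3725e+02  2.2734e+02  2.7150e+01]
 [-5.1600e+00 -9.0000e-02 -1.2300e+00  5.3724e+02  2.2736e+02  2.7140e+01]] [-5.5400e+00 -4.0000e-02 -8.8000e-01  5.3725e+02  2.2735e+02  2.7140e+01] 15.3167
```

play_rows --pt "0.0005 0 0 0 -1" --pt "0.0005 0 0 0 -1" --pt "0 0 0 0 -1" --pt "0 0 0 0 -1"

```text
time_s: 15.65
eef_pos: [537.3, 227.4, 27.2]
ee_rot: [3.141, 0.004, -0.0]
force: [-9.2, 0.1, 1.3]
width: 43.6
```

```bash
python3 f.py
```

```text
[[-9.2500e+00  1.3000e-01  1.8000e+00  5.3729e+02  2.2736e+02  2.7170e+01]
 [-9.8800e+00  5.2000e-01  7.6000e-01  5.3727e+02  2.2737e+02  2.7160e+01]
 [-9.2200e+00 -8.3000e-01  2.0300e+00  5.3724e+02  2.2737e+02  2.7160e+01]] [-9.4500e+00 -6.0000e-02  1.5300e+00  5.3727e+02  2.2737e+02  2.7160e+01] 15.8
```

play_rows --pt "-0.0008 0 0 0 -1" --pt "-0.0008 0 0 0 -1" --pt "0 0 0 0 -1" --pt "0 0 0 0 -1"

```text
time_s: 16.13
eef_pos: [537.2, 227.3, 27.1]
ee_rot: [3.142, 0.001, -0.0]
force: [-6.0, 1.0, -2.1]
width: 43.7
```

play_rows --pt "0 0 0 0 0" --pt "0 0 0 0 0.3" --pt "0 0 0 0 0.6" --pt "0 0 0 0 0.6" --pt "0 0 0 0 0.6" --pt "0 0 0 0 0.6" --pt "0 0 0 0 0.6"

```text
time_s: 16.72
eef_pos: [538.0, 227.3, 27.4]
ee_rot: [-3.142, -0.001, -0.0]
force: [-0.2, -0.3, -0.8]
width: 73.8
```

```bash
python3 f.py
```

```text
[[ 4.1000e-01  6.2000e-01 -4.0000e-02  5.3787e+02  2.2735e+02  2.7350e+01]
 [ 7.7000e-01  6.3000e-01  5.4000e-01  5.3780e+02  2.2734e+02  2.7280e+01]
 [-4.4000e-01  6.3000e-01  5.3000e-01  5.3774e+02  2.2733e+02  2.7250e+01]] [2.5000e-01 6.3000e-01 3.4000e-01 5.3780e+02 2.2734e+02 2.7300e+01] 16.8667
```

play_rows --pt "0 0 -0.01 0 0.6" --pt "0 0 -0.02 0 0.6" --pt "0 0 -0.04 0 0.6" --pt "0 0 -0.04 0 0.6" --pt "0 0 -0.04 0 0.6" --pt "0 0 -0.03 0 0.6" --pt "-0.035 0 0 0 0.6" --pt "-0.04 0 0 0 0.6" --pt "-0.04 0 0 0 0.6" --pt "-0.035 0 0 0 0.6" --pt "0 0 0 0 0.6" --pt "0 0 0 0 0.6"

```text
time_s: 17.87
eef_pos: [386.3, 227.5, 208.4]
ee_rot: [-3.141, -0.002, 0.001]
force: [-0.3, 0.8, -0.1]
width: 74.1
```

Run:
```python
from h import *
t=manip.camera("top");s=manip.camera("side")
for c,n in((t,"t"),(s,"s")):
    p,f=fit([(c,green2(c))],(545.5,227.3,0),z0=12);print(n,p,f)
print(manip.sense()["force"])
cv2.imwrite("pics/end.png",cv2.resize(s["pixels"][100:400,150:450],None,fx=2,fy=2,interpolation=cv2.INTER_CUBIC))
```

```text
t [5.47008211e+02 2.26195582e+02 7.92680857e-02] 0.34430804848030094
s [ 5.45293121e+02  2.25980846e+02 -8.05577898e-02] 0.2859532286728036
[0.61875508 0.19357088 0.00790422]
```

View pics/end.png

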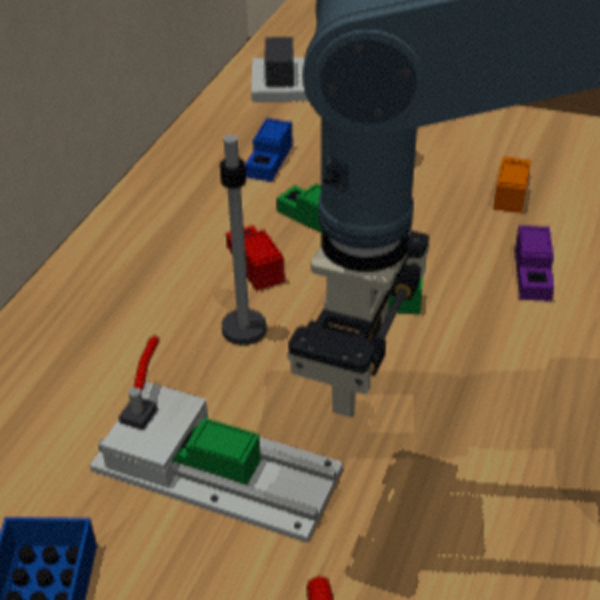

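The side view shows the housing flat in the channel at crop (222,450), nose under the bridge. The gripper is clear and the other things are in place.

```bash
python3 -c "
from plant import manip
print(manip.hand_in())"
```

```text
the job is handed in; nothing more can be done
None
```

I lifted housing A first. It weighed about 4 N (roughly 0.41 kg), which matches the cored one, so I left the other two housings untouched on the bench. I set it in the nest channel and pushed it under the bridge.

- **Stop pin and block:** The stop pin began to resist at about TCP x = 532.5 mm. About 5 mm later, at 537.2 mm, the push came solid. It then held still while the force rose to 9.5 N, well under the 20 N at which the stop block gives way.
- **Release:** I eased the push off to about 6 N, opened the gripper and withdrew. I handed the job in at about 18 s.
- **Last checks:** The final side view shows the housing flat in the channel with its nose under the bridge, and the gripper touching nothing. The things visible in that view are where they were. The arm hid most of housing C, and I did not look again at the jar and bottle.
- **Disagreements:** The two cameras differ by 1–2 mm on positions. The last outline fit was poor because the nose is hidden: its yaw came out as +0.08 rad in one view and -0.08 rad in the other. I could not see the pin or stop block directly, so those results rest on force and position readings.

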